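# Mount the rib template and lock it with the ball knob

## Robot

A 6-joint arm with a two-finger parallel gripper is mounted at the origin on the work surface. World frame = base frame: x ahead of the robot, y to its left, z up, the work surface at z = 0. Lengths are in m, angles in rad, forces in N, time in s.
With the tool pointing down it reaches from about 0.4 to 0.825 m from the base axis. Payload 7 kg.
Tool frame: the origin (TCP) lies on the centre line of the jaws, within the pads' length; the fingertips stand env.tip_extent ahead of it and the grasp point (between the pads) lies 11 mm behind it (env.tip_extent is the distance from the TCP to the fingertips, in m); z points along the fingers, y is the line along which they close (so a half turn about z gives the same grasp; the last joint's range is limited). The gripper opens to 85 mm and grips with 20 to 120 N. Pads are 22 mm wide; open, the fingers measure 114 mm over their backs; the gripper's body (76 mm by 85 mm) begins 54 mm behind the grasp point. The pads swing forward as they close: fully open they stand 13 mm farther back than shut.
Start: joints at [-0.848, 0.359, 0.012, 0, -1.224, -0.288], TCP at [0.284, -0.612, 0.239] pointing down, gripper open.
Joint ranges: [-3.07, 3.07], [-1.43, 2.12], [-1.02, 1.25], [-3.03, 1.67], [-3.05, -0], [-3.03, 3.03]. Speed limits (rad/s): [2.39, 2.39, 3.01, 3.14, 3.14, 3.14].

## Interface

Orientations are given as a unit quaternion [w, x, y, z].
In Python, from rig import monitor, imaging, job, env gives the robot as it stands. The module is installed in compiled form; this text tells all that it offers.
- The arm moves only by the tool play_rows, never from a script. Its argument "targets" is one flat list of numbers, 5 for each row, row after row: the shift along the world's x, y, z in cm, then the turn about the world's z in rad, then the opening, from -1 (shut) to 1 (fully open). In form: [x, y, z, yaw, gripper, x, y, z, yaw, gripper, ...]. A call has 1 to 5 rows; each row is the pose to reach, as a shift and turn from the pose commanded when the call began; what a row does not reach only later rows make up. A row lasts 1/8 s, in which the tool goes at most 62.5 mm and 10.7 degrees, less where a joint would pass 70% of its speed; a pose out of reach is approached as far as the arm can. A call with a gripper value outside its range is refused whole. The fingers move at their own pace and stop on an object; the grip force is fixed at half the most. Time passes only in rows, so rows that repeat a pose let the fingers close. It gives the time, the measured TCP pose, the force, the opening and the grip force at its end, in the units of the state.
- monitor.state(): the state, without advancing time (a new reading comes with each control period).
- imaging.capture(name): name is "scene" or "top" or "wrist"; returns the picture (420x560x3 uint8, red, green, blue); there is no depth.
- imaging.camera_params(name): a dict with "fx", "fy", "cx", "cy" (pixels), "eye" and "orientation" of the camera in the world; the wrist camera has in their place "hand_eye" (4x4, takes a point from camera to tool coordinates, whose origin is the TCP and whose axes are the flange's). Camera axes: x right, y up, looking along -z (the intrinsics and any distortion apply to the point x, -y, -z); pixel columns grow to the right and rows downward; lengths in m; the calibration is good to about 2 mm. A picture is of the moment at which its call begins: read the wrist's pose just before it. camera_params takes no time and is no camera call.
- job.sign_off(): hands the job in; it is judged then, once.
The state is a dict: "time": time; "joints": joint angles; "qvel": joint speeds; "joint_torque": joint torques, N m; "tool_pos": TCP position; "tool_rot": TCP orientation; "contact_force": force on the tool from outside, world axes, zero at the start; "moment": the same for the moment, N m; "finger_gap": finger opening in m; "finger_force": force on a finger pad.
Only numpy, scipy, OpenCV 4.12 (cv2) and the standard library are available. Lean on these libraries where they do the work, as an engineer would, in place of code of your own. Each camera call takes 0.05 s, during which the arm holds its last target. There are 200 camera calls.

## Task

Hang the blue plastic template by its two holes on the two pins of the grey holder, lying flat and fully down on the ledge with its round nose pointing away from the black ball knob. Then turn the ball knob clockwise (seen from above), holding it by the ball only and never touching the red keeper bar, until the keeper points straight along the template, over its square end; let go and take the ball again as needed. Leave the mug, the modelling tool, the rolling pin and the scraper where they are.

Things in the scene. Friction and masses are not known exactly. Their poses are not given: they have to be found in the camera images.
- template: Loose blue plastic plate lying flat, 12 mm thick, about 90 g. Origin: on its underside, midway between its two holes; z up. 56 mm wide (x). The -y end is square, at y = -75 mm; the +y end is a half-round nose, straight sides to y = +83, tip at +111 mm. The 11.8 mm through holes lie on the centre line at y = -45 and +45 mm. Grip it across its 56 mm width at the middle.
- hole_square (a point): Centre of the template hole next to its square end, at the underside of the plate; axes as the template's.
- hole_round (a point): Centre of the template hole next to its round nose, at the underside of the plate; axes as the template's.
- holder: Fixed holder; place and yaw vary. Grey foot 12 mm high (x -45 to +45, y -170 to +130 mm). Origin on the counter below the near pin; +y runs from the ball knob along the pins, z up. Aluminium ledge, 36 mm wide in x (fingers pass beside it), y -20 to +110 mm, top 45 mm above the counter, with two upright steel pins 90 mm apart. Knob spindle at y = -75 mm.
- pin_near (a point): Foot of the pin nearer the ball knob, on its axis, at the ledge top (45 mm above the counter). Pin 8 mm in diameter, 25 mm tall, the last 7 mm a cone tapering to 3 mm. Axes as the holder's. The hole next to the square end goes here.
- pin_far (a point): Foot of the other pin, 90 mm farther along the holder's +y, same size. The hole next to the round nose goes here.
- knob (a joint): Angle of the ball knob and keeper about the vertical spindle, rad. 0: the keeper points along the holder's +y, straight over the mounted template's square end (the wanted place). Grows anticlockwise seen from above. Starts between 2.2 and 2.8; stops at 3.0 and -0.7, so nothing stops it at 0. Stays where it is left; takes about 0.2 N m to turn.
- ball_centre (a point): Centre of the smooth, slippery black ball, 42 mm in diameter, 105 mm above the counter, on the spindle (fixed height and place relative to the holder: y = -75 mm). It sits on a steel neck 16 mm in diameter. Gripped off its widest part, or softly, the fingers slip; 50 N or so across the diameter holds well.
- keeper: Flat red bar, 18 mm wide, 74 mm long, 6 mm thick, on the spindle under the ball, turning with it. Underside 61 mm, top 67 mm above the counter (ball centre at 105 mm); passes 4 mm above a fully seated template. Origin on the spindle axis at its underside; +y points along the bar to its free end. Not to be touched.
- keeper_tip (a point): Middle of the keeper's free end, 62 mm from the spindle axis, 64 mm above the counter.
- turntable: Round aluminium turntable, 164 mm in diameter, 46 mm high, fixed, carrying the mug. Origin at the centre of its underside.
- mug: Whitish ceramic bisque mug, 80 mm in diameter, 90 mm tall, standing on the turntable. Origin at the centre of its underside. Leave alone.
- modelling_tool: Yellow plastic modelling tool, 165 mm long (x), 20 mm wide, 12 mm high, lying on the counter. Origin at its middle, on the counter. Leave alone.
- rolling_pin: Wooden rolling pin stub lying along x, 42 mm in diameter, 160 mm long. Origin below the middle of its roll, on the counter. Leave alone.
- scraper: Steel scraper with a dark wooden back, 86 x 80 mm, 14 mm high, lying flat. Origin on the counter. Leave alone.
There are look-alikes about, which are no part of the job. There is more than one size of the template; the job needs the largest.

How it is judged:
By the outcome, as a careful person would: the job done as asked, in the order asked, and still so for the second after the job is handed in, with the robot touching nothing.
It also fails if it takes over 61 s, if anything falls off the work surface, if the arm or the gripper's body presses on something with over 40 N, if the wrist force passes 120 N, or if a joint passes its speed limit or range.

## Working session

There is one attempt and no reset: what is moved stays moved. The work goes in short steps, Python scripts to look and compute and a tool call to move; the robot and the scene stay as the last step left them, time stands still between calls to the robot, and variables do not carry over. Pictures are saved under pics/ and viewed, at most 11 in all, crops included, and the job is handed in when it is done.

Besides the shell and the picture viewer there is one more tool, called after ">>>" as name(argument=value, ...) on one line, values as JSON. play_rows: Moves the arm, as the interface text tells. Its arguments: {"type":"object","properties":{"targets":{"type":"array","items":{"type":"number"}}},"required":["targets"]}

```bash
mkdir -p pics
cat > h.py <<'E'
import numpy as np, cv2
from rig import monitor, imaging, job, env
def save(n,f):
    im=imaging.capture(n); cv2.imwrite('pics/'+f,im[:,:,::-1]); return im
E
python3 - <<'E'
from h import *
s=monitor.state(); print(s); print(env.tip_extent)
for n in ("scene","top","wrist"): print(n,imaging.camera_params(n))
a=save("top","top.png"); b=save("scene","scene.png")
E
```

```text
{'time': 0.0, 'joints': array([-8.47918436e-01,  3.59372087e-01,  1.10282749e-02, -3.94068772e-04,
       -1.22410836e+00, -2.88083542e-01]), 'qvel': array([-0.00024394,  0.00044425,  0.00172917, -0.00035048, -0.00019837,
       -0.00021899]), 'joint_torque': array([-3.39422091e-03, -5.83324814e+01,  2.93419594e+01,  6.93663016e+00,
       -6.05996451e-03,  4.86256215e-05]), 'tool_pos': array([ 0.28409114, -0.61175826,  0.23835203]), 'tool_rot': array([-2.38814672e-04, -2.15623194e-01,  9.76476276e-01,  8.14089328e-04]), 'contact_force': array([ 0.01038606,  0.46477064, -1.04624701]), 'moment': array([ 0.05531381, -0.00273964, -0.01974531]), 'finger_force': 0.0, 'finger_gap': 0.08508626953543674}
0.008
scene {'fx': 383.67924663721567, 'fy': 383.67924663721567, 'cx': 278.7633873357489, 'cy': 211.78087989567572, 'eye': array([0.85786391, 0.55645904, 0.89583903]), 'orientation': array([0.33065222, 0.10724817, 0.27063906, 0.89773127])}
top {'fx': 527.8099878513264, 'fy': 527.8099878513264, 'cx': 280.84339999589815, 'cy': 210.17345606061448, 'eye': array([0.40374425, 0.14183618, 1.35358294]), 'orientation': array([-0.69641774, -0.04041308,  0.02930385,  0.71589831])}
wrist {'fx': 310.0576707096042, 'fy': 310.0576707096042, 'cx': 278.3647695423642, 'cy': 216.164833917035, 'hand_eye': array([[-3.94511850e-04,  9.54484062e-01,  2.98261663e-01,
         7.57291576e-02],
       [ 9.99999728e-01,  1.90639758e-04,  7.12626391e-04,
        -6.71133719e-04],
       [ 6.23330001e-04,  2.98261863e-01, -9.54483877e-01,
        -1.34548378e-01],
       [ 0.00000000e+00,  0.00000000e+00,  0.00000000e+00,
         1.00000000e+00]])}
```

View pics/top.png

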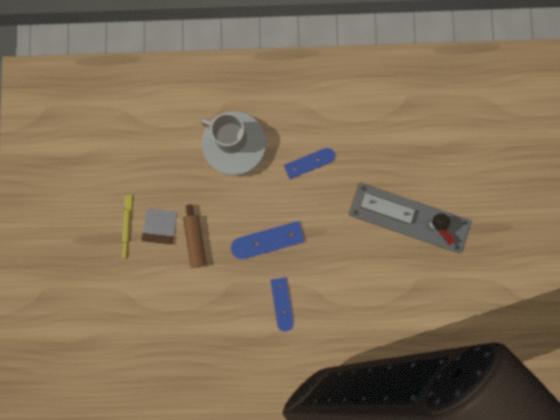

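View pics/scene.png

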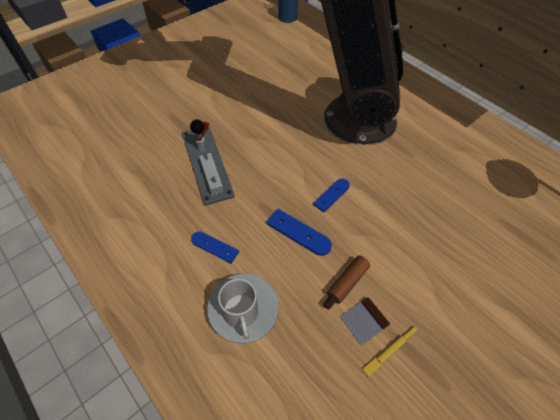

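The top view shows the largest template centred near (267,240) with its nose to the left at (232,247). The holder's pins are near (374,203) and (408,213), the ball is at (441,221) and the keeper points to (452,240). The scene view agrees.

```bash
cat >> h.py <<'E'
from scipy.spatial.transform import Rotation as R
def rot(q): return R.from_quat([q[1],q[2],q[3],q[0]]).as_matrix()
def campose(n,s=None):
    p=imaging.camera_params(n); K=np.array([[p['fx'],0,p['cx']],[0,p['fy'],p['cy']],[0,0,1]])
    if n!="wrist": return K,rot(p['orientation']),np.array(p['eye'])
    T=np.eye(4);T[:3,:3]=rot(s['tool_rot']);T[:3,3]=s['tool_pos']
    T=T@p['hand_eye'];return K,T[:3,:3],T[:3,3]
def p2w(cp,uv,z):
    K,Rc,e=cp; uv=np.atleast_2d(uv).astype(float)
    d=np.linalg.inv(K)@np.c_[uv,np.ones(len(uv))].T; d=Rc@(d*np.array([[1],[-1],[-1]]))
    return (e[:,None]+d*(z-e[2])/d[2]).T
def w2p(cp,P):
    K,Rc,e=cp; c=Rc.T@(np.atleast_2d(P)-e).T; q=K@(c*np.array([[1],[-1],[-1]])); return (q[:2]/q[2]).T
def yaw(s):
    M=rot(s['tool_rot']); return np.arctan2(M[1,1],M[0,1])
E
python3 - <<'E'
from h import *
im=cv2.imread('pics/top.png'); cp=campose("top")
hsv=cv2.cvtColor(im,cv2.COLOR_BGR2HSV); m=cv2.inRange(hsv,(105,120,60),(130,255,255))
n,l,st,c=cv2.connectedComponentsWithStats(m)
for i in range(1,n):
    if st[i,4]>100:
        uv=np.argwhere(l==i)[:,::-1]; P=p2w(cp,uv,.012)[:,:2]
        r=cv2.minAreaRect(P.astype(np.float32)*1000); print(st[i,4],r)
print("pins/ball",p2w(cp,[[374,203],[408,213]],.06),p2w(cp,[[441,221]],.105),p2w(cp,[[452,240]],.065))
# foot corners
print(p2w(cp,[[363,185],[470,219],[461,251],[350,214]],.012))
s=monitor.state(); print("toolyaw",yaw(s))
E
```

```text
547 ((659.368896484375, 83.46922302246094), (32.84300231933594, 124.0693130493164), 20.793302536010742)
1232 ((459.6124572753906, 200.8790740966797), (48.88102722167969, 177.6051788330078), 14.354853630065918)
605 ((299.6349182128906, 165.46942138671875), (124.97642517089844, 33.174076080322266), 7.245687484741211)
pins/ball [[ 0.54323942 -0.06901797  0.06      ]
 [ 0.51620896 -0.1510164   0.06      ]] [[ 0.49115302 -0.21742779  0.105     ]] [[ 0.44702711 -0.25287782  0.065     ]]
[[ 0.59554243 -0.05081833  0.012     ]
 [ 0.50068825 -0.31758496  0.012     ]
 [ 0.42051574 -0.29004882  0.012     ]
 [ 0.52199556 -0.01467383  0.012     ]]
toolyaw 2.0055135010174294
```

>>> play_rows(targets=[2.4,5.3,0.6,0.1,1,4.8,10.6,1.2,0.2,1,7.2,15.9,1.8,0.3,1,9.6,21.2,2.4,0.4,1,12,26.5,3,0.5,1])

```text
time: 0.72
tool_pos: [0.4046, -0.3453, 0.2693]
tool_rot: [-0.0, -0.452, 0.892, 0.0]
contact_force: [1.2, 0.3, 0.5]
finger_gap: 0.0855
finger_force: 0.0
```

>>> play_rows(targets=[2.4,5.3,0,0.1,1,4.8,10.6,0,0.2,1,7.2,15.9,0,0.3,1,9.6,21.5,0,0.4,1,9.6,21.5,0,0.4,1])

```text
time: 1.35
tool_pos: [0.5014, -0.1288, 0.2689]
tool_rot: [-0.0, -0.621, 0.784, 0.0]
contact_force: [-0.5, -0.4, 1.0]
finger_gap: 0.0853
finger_force: 0.0
```

Run:
```python
from h import *
s=monitor.state(); print(s['tool_pos'],yaw(s),s['time'],abs(s['qvel']).max())
save("wrist","w1.png"); cp=campose("wrist",s); np.savez('w1.npz',*cp)
print(w2p(cp,[[.516,-.151,.06],[.543,-.069,.06],[.491,-.217,.105]]))
```

```text
[ 0.50142803 -0.12883254  0.26892924] 2.91164077277295 1.35 0.0638688483982801
[[261.91415795 174.17515105]
 [256.7242838  245.7244179 ]
 [268.35956793 105.82173582]]
```

View pics/w1.png

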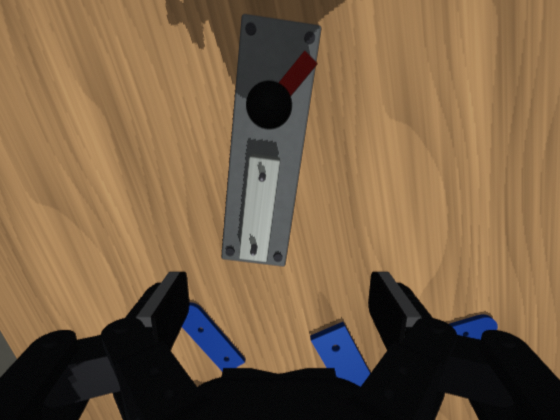

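The wrist view shows the ball at (269,104), the keeper going to (310,60), and the pins with feet near (262,178) and (253,248). Next I segment the ball, the ledge and the keeper.

Run:
```python
from h import *
im=cv2.imread('pics/w1.png'); z=np.load('w1.npz'); cp=[z[k] for k in z.files]
hsv=cv2.cvtColor(im,cv2.COLOR_BGR2HSV)
# foot polygon by grey mask
g=cv2.cvtColor(im,cv2.COLOR_BGR2GRAY)
# ball
m=(g<30).astype(np.uint8); m[:, :230]=0; m[:,310:]=0; m[150:]=0;m[:70]=0
n,l,st,c=cv2.connectedComponentsWithStats(m); i=1+st[1:,4].argmax()
cnt=cv2.findContours((l==i).astype(np.uint8),0,2)[0][0]; print("ball",st[i],cv2.minEnclosingCircle(cnt))
(u,v),r=cv2.minEnclosingCircle(cnt); print(p2w(cp,[[u,v]],.105), "r expected", cp[0][0,0]*.021/(cp[2][2]-.105))
# ledge
m=cv2.inRange(hsv,(0,0,110),(180,45,255)); m[:150]=0;m[270:]=0;m[:,:225]=0;m[:,300:]=0
m=cv2.morphologyEx(m,cv2.MORPH_CLOSE,np.ones((15,15)))
cnt=max(cv2.findContours(m,0,2)[0],key=cv2.contourArea); P=p2w(cp,cnt[:,0],.045)[:,:2]*1000
print("ledge",cv2.minAreaRect(P.astype(np.float32)))
m=cv2.inRange(hsv,(0,120,40),(8,255,255))|cv2.inRange(hsv,(172,120,40),(180,255,255)); m[150:]=0
cnt=max(cv2.findContours(m,0,2)[0],key=cv2.contourArea); P=p2w(cp,cnt[:,0],.067)[:,:2]*1000
print("keeper",cv2.minAreaRect(P.astype(np.float32)))
c=np.hstack([cv2.resize(im[150:270,215:305],None,fx=5,fy=5,interpolation=3)[:600,:400],cv2.resize(im[0:150,220:320],None,fx=4,fy=4,interpolation=3)])
cv2.imwrite('pics/c1.png',c[:,:800])
```

```text
ball [ 246   70   64   59 2117] ((280.0, 94.5), 37.963897705078125)
[[ 0.47853921 -0.22392774  0.105     ]] r expected 21.816060819560352
ledge ((532.984130859375, -105.2630844116211), (129.17501831054688, 35.0491828918457), 69.20606994628906)
keeper ((456.4502258300781, -242.24546813964844), (38.718868255615234, 17.479137420654297), 34.98058319091797)
```

View pics/c1.png

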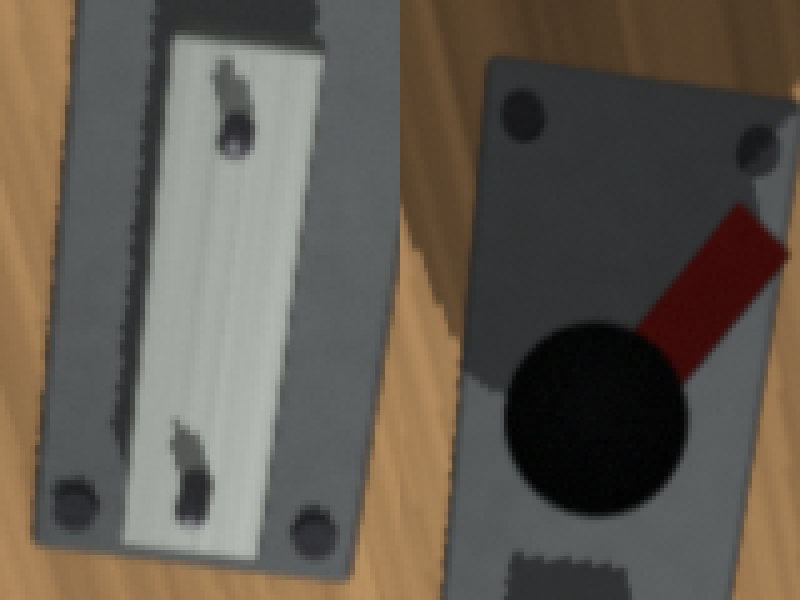

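The ledge measures 129 x 35 mm, as it should, with its centre (mid-pins) at (533.0,-105.3) and holder +y at 69.2°. From that I predict the ball at (490.4,-217.5), which matches both views. The keeper is at about 2.55 rad. Next I go above the template.

>>> play_rows(targets=[-0.6,5.4,0,0.1,1,-1.2,10.8,0,0.2,1,-1.8,16.2,0,0.3,1,-2.4,21.6,-1,0.4,1,-3,27,-3,0.48,1])

```text
time: 2.02
tool_pos: [0.4704, 0.1385, 0.2398]
tool_rot: [-0.001, 0.788, -0.616, 0.0]
contact_force: [1.1, -0.3, -1.0]
finger_gap: 0.0857
finger_force: 0.0
```

>>> play_rows(targets=[-0.7,4.2,-2,0,1,-0.7,4.2,-2,0,1])

```text
time: 2.28
tool_pos: [0.4623, 0.1804, 0.2175]
tool_rot: [0.002, 0.788, -0.615, -0.0]
contact_force: [-0.4, -0.3, -0.0]
finger_gap: 0.0857
finger_force: 0.0
```

Run:
```python
from h import *
z=np.load('w1.npz'); cp=[z[k] for k in z.files]
d=np.array([.355,.935]); c=np.array([.533,-.1053])
print("ballpix",w2p(cp,[[*(c-.12*d),.105]]), "pinfoot/tip", w2p(cp,[[*(c+k*.045*d),h] for k in(-1,1) for h in(.045,.07)]))
print("ball from pix",p2w(cp,[[269.2,104.5]],.105))
s=monitor.state(); print(s['tool_pos'],yaw(s),s['time'],abs(s['qvel']).max())
im=save("wrist","w2.png")[:,:,::-1]; cp=campose("wrist",s); np.savez('w2.npz',*cp)
hsv=cv2.cvtColor(np.ascontiguousarray(im),cv2.COLOR_BGR2HSV); m=cv2.inRange(hsv,(105,120,60),(130,255,255))
n,l,st,cc=cv2.connectedComponentsWithStats(m); 
for i in range(1,n):
    if st[i,4]>1500:
        uv=np.argwhere(l==i)[:,::-1]; P=p2w(cp,uv,.012)[:,:2]*1000
        print(st[i],cv2.minAreaRect(P.astype(np.float32)))
        hm=(l==i).astype(np.uint8); cn,hi=cv2.findContours(hm,cv2.RETR_CCOMP,2)
        for k,q in enumerate(cn):
            if hi[0][k][3]>=0 and cv2.contourArea(q)>5: print(" hole",cv2.contourArea(q),p2w(cp,q[:,0].mean(0)[None],.012)*1000)
```

```text
ballpix [[268.87112654 105.09230939]] pinfoot/tip [[262.48248555 175.22369464]
 [261.33832931 179.17214271]
 [254.04840749 246.23775773]
 [252.43387447 254.56235639]]
ball from pix [[ 0.48998974 -0.21792344  0.105     ]]
[0.46231182 0.18037763 0.2174974 ] -2.896651708343862 2.275 0.041715059529203936
[  74    0   71  122 4785] ((655.8196411132812, 92.31524658203125), (40.196441650390625, 110.44985961914062), 20.866968154907227)
 hole 58.5 [[643.03875102 123.96792118  12.        ]]
 hole 65.0 [[666.7755202   64.26217942  12.        ]]
[ 249  124   53  158 7318] ((460.84521484375, 200.45233154296875), (55.45820236206055, 184.8070068359375), 14.228548049926758)
 hole 79.0 [[454.77407991 224.85572324  12.        ]]
 hole 108.0 [[476.95258022 137.18253899  12.        ]]
[ 358  188  117   44 3711] ((302.41595458984375, 163.83615112304688), (132.5340576171875, 40.13169860839844), 7.135748386383057)
 hole 37.5 [[284.41893777 161.39589987  12.        ]]
 hole 42.0 [[346.9181567  168.64826248  12.        ]]
```

View pics/w2.png

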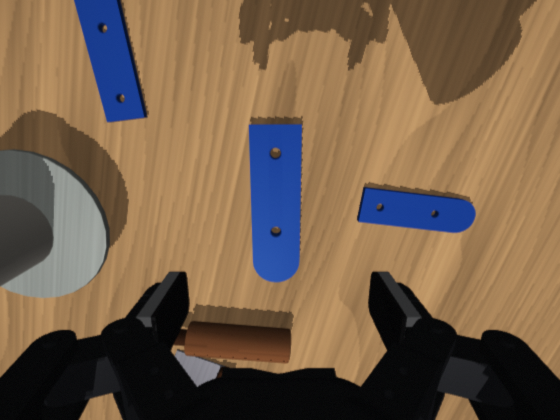

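The wrist view shows the big template at x 249-302, y 124-282, with holes at (276,153) and (276,230). It measures 55.5 x 184.8 mm with a 90.4 mm hole pitch, so it is the largest one. Its mid-point is (465.6,182.0) at 14.2°.

>>> play_rows(targets=[0.2,0.1,-6,0.004,1,0.33,0.16,-12,0.004,1,0.33,0.16,-17,0.004,1,0.33,0.16,-19,0.004,1,0.33,0.16,-19,0.004,1])

```text
time: 2.95
tool_pos: [0.4664, 0.1793, 0.0283]
tool_rot: [0.002, 0.788, -0.615, -0.0]
contact_force: [0.8, -0.4, 1.8]
finger_gap: 0.0853
finger_force: 0.0
```

>>> play_rows(targets=[0,0.1,-1.2,0,1,0,0.1,-2.1,0,1,0,0.1,-2.1,0,1,0,0.1,-2.1,0,-1,0,0.1,-2.1,0,-1])

```text
time: 3.58
tool_pos: [0.4668, 0.1827, 0.0091]
tool_rot: [-0.0, 0.789, -0.614, 0.0]
contact_force: [-5.3, -1.7, 12.0]
finger_gap: 0.0539
finger_force: 60.1
```

>>> play_rows(targets=[0,0,0,0,-1,0,0,0,0,-1,0,0,0,0,-1,0,0,0,0,-1])

```text
time: 4.08
tool_pos: [0.4668, 0.1827, 0.0092]
tool_rot: [-0.0, 0.789, -0.614, 0.0]
contact_force: [-1.6, -0.3, 7.5]
finger_gap: 0.0539
finger_force: 62.4
```

Gripped (gap 54 mm, 60 N). Lift it and check how it sits in the grasp.

>>> play_rows(targets=[0,0,3,0,-1,0,0,8,0,-1,0,0,13,0,-1,0,-1,13,0,-1,0,-1,13,0,-1])

```text
time: 4.7
tool_pos: [0.4661, 0.1718, 0.1382]
tool_rot: [-0.0, 0.789, -0.615, -0.0]
contact_force: [-1.2, -0.2, -1.8]
finger_gap: 0.0538
finger_force: 64.2
```

```bash
cat > hold.py <<'E'
from h import *
import sys
s=monitor.state(); print(s['tool_pos'],yaw(s),s['time'],s['finger_force'],s['finger_gap'])
im=np.ascontiguousarray(save("wrist",sys.argv[1])[:,:,::-1])
# camera in tool frame: use tool coords with 'z'=tool z
p=imaging.camera_params("wrist");K=campose("top")[0]*0;K[0,0]=p['fx'];K[1,1]=p['fy'];K[0,2]=p['cx'];K[1,2]=p['cy'];K[2,2]=1
H=p['hand_eye']; cp=(K,H[:3,:3],H[:3,3])
hsv=cv2.cvtColor(im,cv2.COLOR_BGR2HSV); m=cv2.inRange(hsv,(105,110,40),(130,255,255))
n,l,st,cc=cv2.connectedComponentsWithStats(m); i=1+st[1:,4].argmax()
uv=np.argwhere(l==i)[:,::-1]; P=p2w(cp,uv,-.0028)[:,:2]*1000
print(st[i],cv2.minAreaRect(P.astype(np.float32)),P.max(0))
cn,hi=cv2.findContours((l==i).astype(np.uint8),cv2.RETR_CCOMP,2)
for k,q in enumerate(cn):
    if hi[0][k][3]>=0 and cv2.contourArea(q)>20: print(" hole tool xy",cv2.contourArea(q),p2w(cp,np.array(cv2.minEnclosingCircle(q)[0])[None],-.0028)*1000,cv2.minEnclosingCircle(q))
# side edges: fit line vs tool x
for x0 in (30,45,60,70):
    b=P[abs(P[:,0]-x0)<1]; 
    if len(b): print(x0,b[:,1].min(),b[:,1].max())
E
python3 hold.py w3.png
```

```text
[0.4660565  0.17182352 0.13820369] -2.8944371268416758 4.7 64.18036580085754 0.05382410808740955
[  210   128   136   246 28638] ((11.108287811279297, -0.7120475769042969), (56.56856918334961, 124.46099853515625), 89.34825134277344) [73.33918918 27.85738783]
 hole tool xy 48.5 [[-41.13569267  -0.18841542  -2.8       ]] ((279.0, 357.5), 6.020897388458252)
 hole tool xy 433.0 [[45.02698527 -0.82828226 -2.8       ]] ((277.5740661621094, 195.5), 13.656793594360352)
30 -28.186222998318232 26.863468907169757
45 -28.154538502046375 26.854616026904367
60 -28.494186008464077 26.82048607971014
70 -28.611750908889437 26.602682376018116
```

View pics/w3.png

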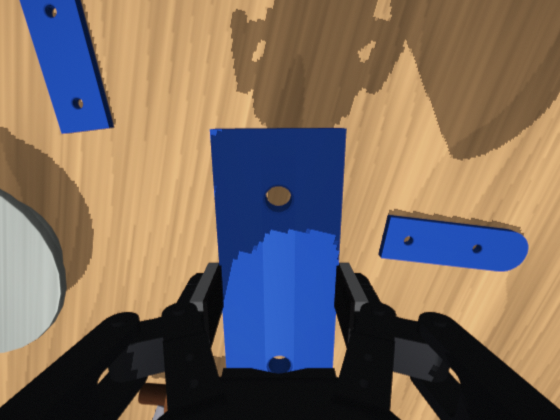

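The plate sits centred and straight in the grasp. The hole next to the square end is at tool x = 45 mm, seen at (277,195). Now I carry it above the pins.

>>> play_rows(targets=[1.3,-5.5,0,-0.122,-1,2.6,-11,0,-0.244,-1,3.9,-16.5,0,-0.366,-1,5.3,-22,0,-0.488,-1,6.64,-27.7,0,-0.61,-1])

```text
time: 5.38
tool_pos: [0.5327, -0.1062, 0.1368]
tool_rot: [-0.001, -0.567, 0.824, 0.001]
contact_force: [1.8, -0.1, -0.6]
finger_gap: 0.0539
finger_force: 64.2
```

>>> play_rows(targets=[0,0,-2.5,0,-1,0,0,-5,0,-1,0,0,-5,0,-1])

```text
time: 5.75
tool_pos: [0.5308, -0.105, 0.0852]
tool_rot: [-0.003, -0.568, 0.823, 0.002]
contact_force: [-0.9, 0.3, -1.0]
finger_gap: 0.054
finger_force: 64.1
```

```bash
python3 hold.py w4.png; python3 -c "
from h import *
im=cv2.imread('pics/w4.png'); cv2.imwrite('pics/c4.png',np.hstack([cv2.resize(im[80:280,180:380],(600,600),interpolation=3)]))"
```

```text
[ 0.53077314 -0.10497676  0.08523268] 2.7786623355812985 5.75 64.11561369895935 0.053983814904393856
[  210   128   136   246 28833] ((10.683784484863281, -0.9839878082275391), (56.20856857299805, 124.58232879638672), 89.95948791503906) [72.95678587 27.13873398]
 hole tool xy 54.5 [[-41.29165054  -0.4912962   -2.8       ]] ((279.0, 357.0), 6.082862854003906)
 hole tool xy 419.0 [[44.85292434 -0.94537526 -2.8       ]] ((278.0, 195.0), 13.153046607971191)
30 -28.919800850694163 26.54049722284014
45 -28.87194132074138 26.53016461400459
60 -29.113768219491874 26.49463016335486
70 -28.968696845350976 26.68808780594352
```

View pics/c4.png

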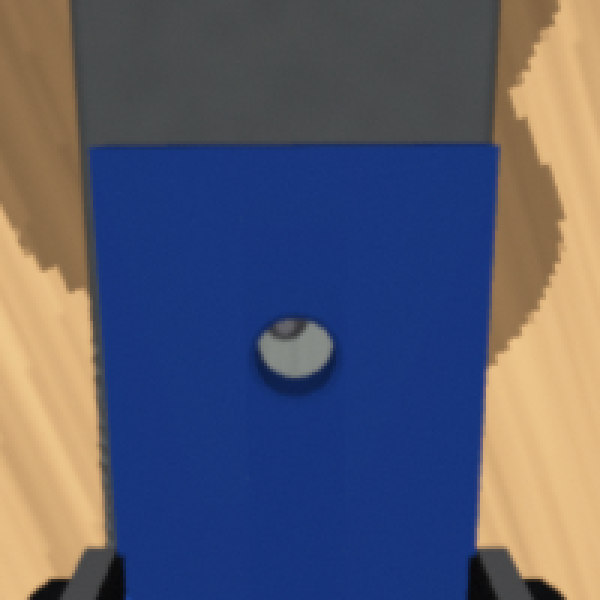

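Through the hole at crop (295,350) the near pin's tip shows at (288,325), that is image pixel (276,188). I work out the offset in tool axes.

Run:
```python
from h import *
s=monitor.state();p=imaging.camera_params("wrist")
K=np.array([[p['fx'],0,p['cx']],[0,p['fy'],p['cy']],[0,0,1]]);H=p['hand_eye'];cp=(K,H[:3,:3],H[:3,3])
z=s['tool_pos'][2]-.070
t=p2w(cp,[[276.2,188.3]],z)[0]*1000; h=np.array([44.9,-.95])
print("tip tool",t,"need tool shift",t[:2]-h)
M=rot(s['tool_rot']); print(M); print("world cm",(M@np.r_[t[:2]-h,0])/10)
print("tilt deg",np.degrees(np.arccos(-M[2,2])),"yaw",np.degrees(yaw(s)), "target yaw",69.2+90)
# foot edges in view: direction of the grey foot side edges at z=.012
zf=s['tool_pos'][2]-.012
print(p2w(cp,[[180+74/3,80],[180+82/3,80+140/3],[180+499/3,80],[180+497/3,80+130/3]],zf)*1000)
```

```text
tip tool [43.60645615 -1.88706709 16.76737517] need tool shift [-1.29354385 -0.93706709]
[[-3.54129438e-01 -9.35187481e-01 -4.08847348e-03]
 [-9.35193922e-01  3.54135210e-01 -7.62403641e-04]
 [ 2.16086276e-03  3.55352598e-03 -9.99991352e-01]]
world cm [ 0.13344154  0.08778659 -0.00061251]
tilt deg 0.23829103536957746 yaw 159.2594102796805 target yaw 159.2
[[ 99.75142985 -46.70988336  74.76737517]
 [ 71.85050279 -46.96386202  74.76737517]
 [ 99.70442791  41.40642089  74.76737517]
 [ 73.88843602  42.64862474  74.76737517]]
```

>>> play_rows(targets=[0.13,0.09,0,0,-1,0.13,0.09,-0.6,0,-1,0.13,0.09,-1.0,0,-1,0.13,0.09,-1.5,0,-1,0.13,0.09,-1.5,0,-1])

```text
time: 6.42
tool_pos: [0.5333, -0.1044, 0.0728]
tool_rot: [-0.001, -0.568, 0.823, 0.0]
contact_force: [-2.1, -5.4, -1.2]
finger_gap: 0.0539
finger_force: 64.2
```

There is a light side force towards the knob, so I yield about 1 mm that way while going down.

>>> play_rows(targets=[-0.03,-0.08,0,0,-1,-0.03,-0.08,-0.3,0,-1,-0.03,-0.08,-0.6,0,-1,-0.03,-0.08,-0.6,0,-1])

```text
time: 6.92
tool_pos: [0.533, -0.105, 0.0667]
tool_rot: [-0.001, -0.568, 0.823, 0.0]
contact_force: [-2.6, -5.4, -1.3]
finger_gap: 0.054
finger_force: 64.2
```

>>> play_rows(targets=[-0.04,-0.1,0,0,-1,-0.04,-0.1,-0.5,0,-1,-0.04,-0.1,-0.9,0,-1,-0.04,-0.1,-0.9,0,-1])

```text
time: 7.42
tool_pos: [0.5332, -0.1055, 0.0577]
tool_rot: [-0.0, -0.568, 0.823, 0.0]
contact_force: [-2.6, -2.9, -1.2]
finger_gap: 0.0541
finger_force: 64.2
```

>>> play_rows(targets=[-0.05,-0.05,-0.2,0,-1,-0.05,-0.05,-0.35,0,-1,-0.05,-0.05,-0.45,0,-1,-0.05,-0.05,-0.45,0,-1])

```text
time: 7.92
tool_pos: [0.5334, -0.1059, 0.0542]
tool_rot: [0.0, -0.568, 0.823, -0.0]
contact_force: [-3.2, -0.8, 5.0]
finger_gap: 0.0536
finger_force: 64.7
```

The height 0.0542 and the contact force show that it is seated. Release, lift and look.

>>> play_rows(targets=[0,0,0,0,1,0,0,0,0,1,0,0,0,0,1,0,0,0,0,1])

```text
time: 8.43
tool_pos: [0.5333, -0.1059, 0.0538]
tool_rot: [0.0, -0.568, 0.823, -0.0]
contact_force: [0.3, -0.4, -0.7]
finger_gap: 0.085
finger_force: 0.0
```

>>> play_rows(targets=[0,0,4,0,1,0,0,10,0,1,0,0,16,0,1,0,0,20,0,1,0,0,20,0,1])

```text
time: 9.05
tool_pos: [0.5349, -0.106, 0.2577]
tool_rot: [0.003, -0.568, 0.823, -0.002]
contact_force: [0.5, 0.0, -0.8]
finger_gap: 0.085
finger_force: 0.0
```

Run:
```python
from h import *
s=monitor.state(); print(s['tool_pos'],yaw(s),s['joints'],s['time'])
im=np.ascontiguousarray(save("wrist","w5.png")[:,:,::-1]); cp=campose("wrist",s); np.savez('w5.npz',*cp)
hsv=cv2.cvtColor(im,cv2.COLOR_BGR2HSV); m=cv2.inRange(hsv,(105,110,40),(130,255,255))
n,l,st,cc=cv2.connectedComponentsWithStats(m); i=1+st[1:,4].argmax()
P=p2w(cp,np.argwhere(l==i)[:,::-1],.057)[:,:2]*1000
r=cv2.minAreaRect(P.astype(np.float32)); print(r)
c=np.array([532.7,-105.2]); d=np.array([.355,.935]); print(w2p(cp,[[*(c-120*d)/1000,.105]]))
cv2.imwrite('pics/c5.png',cv2.resize(im[0:300,180:400],None,fx=2,fy=2,interpolation=3))
```

```text
[ 0.53486622 -0.10598523  0.25769771] 2.7799138899286797 [ 1.64388651e-01  1.28918395e-01 -2.52503097e-01  8.48730569e-04
 -1.18219240e+00 -5.26376507e-01] 9.05
((540.7329711914062, -87.97451782226562), (184.70367431640625, 56.89799499511719), 69.68614196777344)
[[283.59730942  64.41948519]]
```

View pics/c5.png

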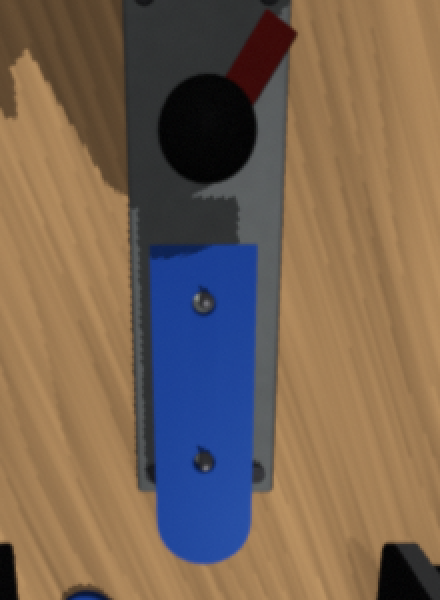

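Template seated: both pins show through the holes at crop (204,301) and (204,461), and the nose points away from the knob. The ball is at (208,128), where predicted, so it is at about (490.7,-217.7). I go above it with the wrist wound up by +1.2 rad.

>>> play_rows(targets=[-1,-2.4,0,0.18,1,-2,-4.8,0,0.36,1,-3,-7.2,0,0.54,1,-4,-9.6,0,0.72,1,-4.3,-11.17,0,0.9,1])

```text
time: 9.72
tool_pos: [0.4888, -0.2184, 0.2521]
tool_rot: [0.0, 0.871, -0.492, -0.001]
contact_force: [0.0, 0.4, 1.0]
finger_gap: 0.0853
finger_force: 0.0
```

>>> play_rows(targets=[0,0,-4,0.15,1,0,0,-8,0.3,1,0,0,-9,0.3,1,0,0,-9,0.3,1])

```text
time: 10.22
tool_pos: [0.4899, -0.2177, 0.1633]
tool_rot: [0.0, 0.933, -0.36, -0.001]
contact_force: [-0.4, -0.6, 0.7]
finger_gap: 0.0852
finger_force: 0.0
```

Run:
```python
from h import *
s=monitor.state(); print(s['tool_pos'],yaw(s),s['joints'],s['time'])
im=np.ascontiguousarray(save("wrist","w6.png")[:,:,::-1]); cp=campose("wrist",s)
print(w2p(cp,[[.4907,-.2177,.105]]))
M=rot(s['tool_rot']);print((M.T@(np.array([.4907,-.2177,.105])-s['tool_pos']))*1000, "world cm",(np.array([.4907,-.2177,.092])-s['tool_pos'])*100)
c=np.array([534,-105.])/1000
```

```text
[ 0.4898748  -0.21769869  0.1633076 ] -2.30647054514073 [-5.20740848e-02  1.96697586e-01 -3.99334357e-01  3.47990799e-04
 -9.76758268e-01  8.87000120e-01] 10.225
[[277.5449389  239.23635275]]
[ 0.6921762  -0.63926787 58.30583013] world cm [ 8.25196185e-02 -1.31238792e-04 -7.13076037e+00]
```

View pics/w6.png

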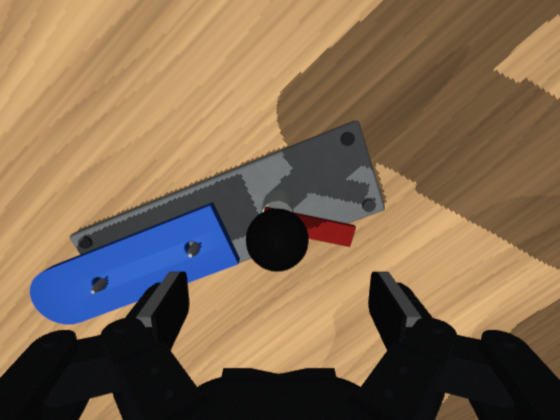

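The ball is at (277,240), where predicted, and the keeper points right, clear of the fingers. Go down and grip.

>>> play_rows(targets=[0.08,0,-4,0,1,0.08,0,-7.1,0,1,0.08,0,-7.1,0,1,0.08,0,-7.1,0,-1,0.08,0,-7.1,0,-1])

```text
time: 10.9
tool_pos: [0.4921, -0.2178, 0.0947]
tool_rot: [-0.0, 0.934, -0.358, 0.002]
contact_force: [-0.3, 0.5, 0.4]
finger_gap: 0.0514
finger_force: 0.0
```

>>> play_rows(targets=[0,0,0,0,-1,0,0,0,0,-1,0,0,0,0,-1])

```text
time: 11.28
tool_pos: [0.4916, -0.2181, 0.0947]
tool_rot: [0.0, 0.934, -0.358, 0.001]
contact_force: [-3.2, 0.5, 7.6]
finger_gap: 0.0391
finger_force: 59.1
```

Gripped on the diameter with 59 N. Turn clockwise.

>>> play_rows(targets=[0,0,0,-0.12,-1,0,0,0,-0.24,-1,0,0,0,-0.36,-1,0,0,0,-0.48,-1,0,0,0,-0.6,-1])

```text
time: 11.9
tool_pos: [0.4907, -0.2186, 0.0947]
tool_rot: [0.0, 0.785, -0.619, 0.001]
contact_force: [-5.9, -3.2, 10.7]
finger_gap: 0.0394
finger_force: 59.4
```

```bash
cat > kp.py <<'E'
from h import *
import sys
def keeper(name,cams=("wrist","top","scene")):
    for n in cams:
        s=monitor.state(); im=np.ascontiguousarray(save(n,f"{name}_{n}.png")[:,:,::-1]); cp=campose(n,s)
        h=cv2.cvtColor(im,cv2.COLOR_BGR2HSV); m=cv2.inRange(h,(0,150,40),(8,255,255))|cv2.inRange(h,(173,150,40),(180,255,255))
        a=w2p(cp,[[.4907,-.2177,.064]])[0]; r=140 if n=="wrist" else 35
        k=np.zeros_like(m); cv2.circle(k,tuple(int(v) for v in a),r,255,-1); m&=k
        cs=[c for c in cv2.findContours(m,0,1)[0] if cv2.contourArea(c)>15]
        if not cs: print(n,"none"); continue
        c=max(cs,key=cv2.contourArea); P=p2w(cp,c[:,0],.067)[:,:2]*1000
        t=P.mean(0)-[490.7,-217.7]; rc=cv2.minAreaRect(P.astype(np.float32)); a=[rc[2],rc[2]-90]
        print(n,"area",cv2.contourArea(c),"bearing rel",np.degrees(np.arctan2(t[1],t[0]))-69.4,"rect",rc,"edge rel",[round(x-69.4,1) for x in a])
    print(s['time'],s['tool_pos'],np.degrees(yaw(s)),s['contact_force'],s['moment'],s['finger_gap'])
if __name__=="__main__": keeper(sys.argv[1])
E
python3 kp.py k1
```

```text
wrist area 1647.5 bearing rel -237.34809195039887 rect ((466.0177001953125, -218.7584686279297), (73.15271759033203, 19.443260192871094), 1.3015055656433105) edge rel [-68.1, -158.1]
top area 78.5 bearing rel 108.91151016713394 rect ((450.2680969238281, -216.24862670898438), (14.483621597290039, 38.78802490234375), 86.84213256835938) edge rel [17.4, -72.6]
scene area 66.5 bearing rel 108.88002624352072 rect ((457.57513427734375, -217.3685302734375), (54.48234176635742, 21.191913604736328), 1.1718025207519531) edge rel [-68.2, -158.2]
12.0 [ 0.49067451 -0.21855783  0.09465316] -166.54505082300224 [-4.76937525 -2.08607061  9.80863387] [-1.07914231  1.88919883 -0.18033396] 0.03923860287520802
```

The keeper now stands at 112°, so it followed without slip. Continue by about 1.4 rad, then look.

>>> play_rows(targets=[0,0,0,-0.14,-1,0,0,0,-0.28,-1,0,0,0,-0.42,-1,0,0,0,-0.56,-1,0,0,0,-0.7,-1])

```text
time: 12.68
tool_pos: [0.4895, -0.2185, 0.0946]
tool_rot: [-0.001, -0.525, 0.851, -0.0]
contact_force: [-9.2, -1.0, 15.2]
finger_gap: 0.0395
finger_force: 59.8
```

>>> play_rows(targets=[0,0,0,-0.14,-1,0,0,0,-0.28,-1,0,0,0,-0.42,-1,0,0,0,-0.56,-1,0,0,0,-0.7,-1])

```text
time: 13.3
tool_pos: [0.4886, -0.2176, 0.0946]
tool_rot: [-0.001, -0.201, 0.98, 0.0]
contact_force: [-12.3, 5.4, 20.1]
finger_gap: 0.0397
finger_force: 60.0
```

```bash
python3 kp.py k2
```

```text
wrist area 1621.0 bearing rel 42.65531293159994 rect ((484.79876708984375, -193.19168090820312), (18.478252410888672, 73.08106231689453), 10.602621078491211) edge rel [-58.8, -148.8]
top none
scene area 60.5 bearing rel 28.279511209863344 rect ((485.7066345214844, -184.08494567871094), (17.104917526245117, 56.8768310546875), 9.941204071044922) edge rel [-59.5, -149.5]
13.4 [ 0.48859535 -0.21757717  0.09456024] 113.18304269473106 [-12.66608848   4.69810281  19.51007347] [ 1.67189692  4.34347874 -0.14814139] 0.03914685325477704
```

The keeper is at 31°. The rest is 0.54 rad; I turn 0.50, then let go and measure it against the template.

>>> play_rows(targets=[0,0,0,-0.13,-1,0,0,0,-0.26,-1,0,0,0,-0.39,-1,0,0,0,-0.5,-1,0,0,0,-0.5,-1])

```text
time: 14.08
tool_pos: [0.4885, -0.2168, 0.0946]
tool_rot: [-0.002, 0.047, 0.999, 0.001]
contact_force: [-13.5, 11.0, 22.5]
finger_gap: 0.0395
finger_force: 60.3
```

```bash
python3 kp.py k3
python3 - <<'E'
from h import *
im=cv2.imread('pics/k3_wrist.png'); s=monitor.state(); cp=campose("wrist",s)
h=cv2.cvtColor(im,cv2.COLOR_BGR2HSV); m=cv2.inRange(h,(105,110,40),(130,255,255))
c=max(cv2.findContours(m,0,1)[0],key=cv2.contourArea); P=p2w(cp,c[:,0],.057)[:,:2]*1000
print("template",cv2.minAreaRect(P.astype(np.float32)))
E
```

```text
wrist area 1601.0 bearing rel 14.443747662144446 rect ((496.7431640625, -193.2788848876953), (73.00090789794922, 18.586090087890625), 70.89151000976562) edge rel [1.5, -88.5]
top none
scene area 56.0 bearing rel 1.4698066245216097 rect ((502.6451721191406, -184.7618408203125), (56.42905044555664, 16.092805862426758), 72.74150085449219) edge rel [3.3, -86.7]
14.175 [ 0.48847523 -0.21680119  0.09457812] 84.73235668652369 [-12.8254759   10.44887725  22.51254354] [ 3.79140652  4.63678065 -0.19243527] 0.03962757373512947
template ((534.2528686523438, -101.21663665771484), (163.57894897460938, 59.53424072265625), 69.63673400878906)
```

View pics/k3_wrist.png

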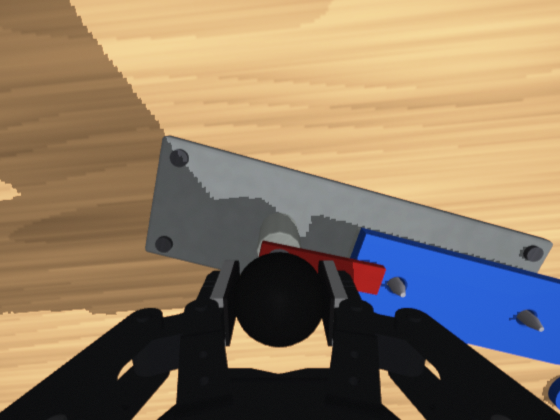

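The keeper, from (262,245) to (383,280), lies over the template's square end, with about 1.5° still to go. A small last turn, then let go and raise straight up.

>>> play_rows(targets=[0,0,0,-0.025,-1,0,0,0,-0.025,-1,0,0,0,-0.025,1,0,0,0,-0.025,1,0,0,0,-0.025,1])

```text
time: 14.85
tool_pos: [0.4912, -0.2178, 0.093]
tool_rot: [0.0, 0.058, 0.998, -0.0]
contact_force: [0.6, 0.5, -0.3]
finger_gap: 0.085
finger_force: 0.0
```

>>> play_rows(targets=[0,0,0,0,1,0,0,5,0,1,0,0,10,0,1,0,0,14,0,1,0,0,14,0,1])

```text
time: 15.48
tool_pos: [0.4927, -0.2181, 0.2363]
tool_rot: [0.003, 0.058, 0.998, -0.0]
contact_force: [-0.5, -0.3, -0.7]
finger_gap: 0.085
finger_force: 0.0
```

```bash
python3 kp.py k4
cat > ln.py <<'E'
from h import *
import sys
# line directions (world deg) of long edges in wrist picture for colour masks
def edges(f,s):
    im=cv2.imread(f); cp=campose("wrist",s); h=cv2.cvtColor(im,cv2.COLOR_BGR2HSV)
    for nm,m,z in (("blue",cv2.inRange(h,(105,110,40),(130,255,255)),.057),("red",cv2.inRange(h,(0,150,40),(8,255,255))|cv2.inRange(h,(173,150,40),(180,255,255)),.067)):
        c=max(cv2.findContours(m,0,1)[0],key=cv2.contourArea); P=p2w(cp,c[:,0],z)[:,:2]*1000
        d=np.array([.352,.936]); n=np.array([-.936,.352]); a=P@d; b=P@n; 
        for sgn in (-1,1):
            lo,hi=np.percentile(a,[15,85] if nm=="red" else [15,70]); ok=(a>lo)&(a<hi)&(abs(b-np.percentile(b[(a>lo)&(a<hi)],50+sgn*45))<2)
            q=np.polyfit(a[ok],b[ok],1); print(nm,sgn,ok.sum(),"angle",round(69.4+np.degrees(np.arctan(q[0])),2),"offset",round(np.median(b[ok]),1),"span",np.ptp(a[ok]).round(1))
        print(cv2.minAreaRect(P.astype(np.float32)))
edges(sys.argv[1],monitor.state())
E
python3 ln.py pics/k4_wrist.png
```

```text
wrist area 585.5 bearing rel 3.918815758046563 rect ((502.8305358886719, -179.89801025390625), (42.95524597167969, 18.33910369873047), 71.2562026977539) edge rel [1.9, -88.1]
top none
scene area 60.5 bearing rel -0.8731598043553532 rect ((503.02899169921875, -185.72390747070312), (56.82668685913086, 16.35185432434082), 71.58270263671875) edge rel [2.2, -87.8]
15.575 [ 0.49077165 -0.21756812  0.23266567] 83.32728911320184 [ 0.15536082  1.32781952 -0.63652042] [0.00732499 0.03783271 0.00726939] 0.08554032551933041
blue -1 99 angle 69.37 offset -558.7 span 110.7
blue 1 103 angle 69.49 offset -503.9 span 110.4
((534.0180053710938, -89.61912536621094), (183.91220092773438, 55.88622283935547), 69.3292465209961)
red -1 32 angle 72.22 offset -537.2 span 32.3
red 1 33 angle 69.82 offset -520.9 span 32.8
((498.0169372558594, -179.44186401367188), (42.318756103515625, 18.0386905670166), 71.23348999023438)
```

View pics/k4_wrist.png

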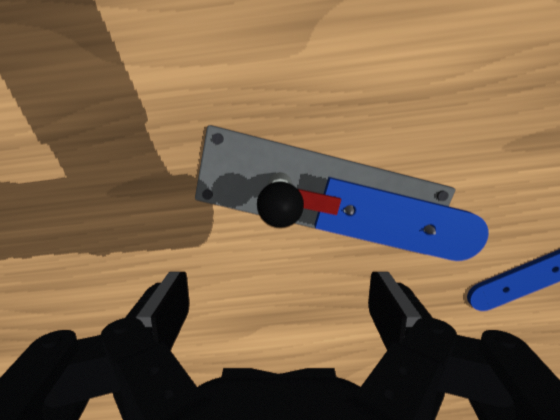

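The view shows the keeper over the square end at (320,203) and the template still seated. The pose used was not settled, so I measure again at rest.

```bash
python3 kp.py k5; python3 ln.py pics/k5_wrist.png
python3 - <<'E'
from h import *
s=monitor.state(); cp=campose("wrist",s); im=cv2.imread('pics/k5_wrist.png')
m=(cv2.cvtColor(im,cv2.COLOR_BGR2GRAY)<28).astype(np.uint8)
a=w2p(cp,[[.4907,-.2177,.105]])[0]; k=np.zeros_like(m); cv2.circle(k,tuple(int(v) for v in a),35,1,-1); m=cv2.morphologyEx(m&k,cv2.MORPH_OPEN,np.ones((9,9)))
c=max(cv2.findContours(m,0,1)[0],key=cv2.contourArea); (u,v),r=cv2.minEnclosingCircle(c); B=p2w(cp,[[u,v]],.105)[0]*1000
print("ball",u,v,r,B,"n-offset",B[:2]@[-.936,.352])
E
```

```text
wrist area 608.0 bearing rel 3.644221963012285 rect ((502.97003173828125, -180.7620849609375), (44.65279769897461, 18.431612014770508), 70.9679183959961) edge rel [1.6, -88.4]
top none
scene area 60.5 bearing rel -1.0633701865748293 rect ((503.1965637207031, -185.2206268310547), (57.88758850097656, 16.35185432434082), 71.58270263671875) edge rel [2.2, -87.8]
15.725 [ 0.49021255 -0.21755458  0.23143273] 83.33242756938184 [-0.33719978 -0.29987964  0.6819088 ] [ 0.01739207 -0.00698888 -0.01108155] 0.08560656680123256
blue -1 100 angle 69.43 offset -563.9 span 112.1
blue 1 105 angle 69.5 offset -508.1 span 112.9
((539.2555541992188, -88.85062408447266), (186.7855987548828, 56.99106979370117), 69.5562744140625)
red -1 31 angle 72.25 offset -542.5 span 31.4
red 1 34 angle 69.93 offset -525.5 span 33.8
((502.6200866699219, -180.9113311767578), (44.58607482910156, 18.40224838256836), 70.98719787597656)
ball 279.5 209.5 23.505416870117188 [ 490.16818252 -217.07058823  105.        ] n-offset -535.2062658982833
```

Estimates of what is left range from 1.5° to 3°. I take a straight-down, closer look with the camera over the keeper.

>>> play_rows(targets=[4,1.2,0,0,1,9,2.8,-3,0,1,9,2.8,-7,0,1,9,2.8,-7,0,1,9,2.8,-7,0,1])

```text
time: 16.4
tool_pos: [0.5811, -0.1901, 0.1638]
tool_rot: [0.0, 0.058, 0.998, -0.0]
contact_force: [1.1, 0.7, 1.0]
finger_gap: 0.0854
finger_force: 0.0
```

>>> play_rows(targets=[0,0,0,0,1,0,0,0,0,1])

```text
time: 16.65
tool_pos: [0.5813, -0.1899, 0.1645]
tool_rot: [0.001, 0.058, 0.998, 0.0]
contact_force: [-0.4, 0.2, 0.2]
finger_gap: 0.0857
finger_force: 0.0
```

```bash
cat > fin.sh <<'E'
python3 kp.py $1; python3 ln.py pics/$1_wrist.png; python3 - $1 <<'P'
from h import *
import sys
s=monitor.state(); cp=campose("wrist",s); im=cv2.imread(f'pics/{sys.argv[1]}_wrist.png'); print("cam",cp[2])
m=(cv2.cvtColor(im,cv2.COLOR_BGR2GRAY)<28).astype(np.uint8)
a=w2p(cp,[[.4907,-.2177,.105]])[0]; k=np.zeros_like(m); cv2.circle(k,tuple(int(v) for v in a),50,1,-1); m=cv2.morphologyEx(m&k,cv2.MORPH_OPEN,np.ones((9,9)))
c=max(cv2.findContours(m,0,1)[0],key=cv2.contourArea); (u,v),r=cv2.minEnclosingCircle(c); B=p2w(cp,[[u,v]],.105)[0]*1000
print("ball",u,v,r,B,"n-offset",B[:2]@[-.936,.352])
P
E
bash fin.sh k6
```

```text
wrist area 1540.0 bearing rel 1.6071153713808144 rect ((503.438720703125, -180.9560546875), (45.76255416870117, 17.523523330688477), 70.9083480834961) edge rel [1.5, -88.5]
top none
scene area 59.5 bearing rel -0.9199932276904406 rect ((503.02899169921875, -185.72390747070312), (56.82668685913086, 16.35185432434082), 71.58270263671875) edge rel [2.2, -87.8]
16.75 [ 0.58108163 -0.18982479  0.16387438] 83.33398830169489 [-0.198118    0.35020738  0.45276992] [-0.00235725  0.02623202  0.01124758] 0.08527445413258151
blue -1 139 angle 69.51 offset -564.8 span 113.8
blue 1 148 angle 69.64 offset -509.2 span 113.6
((540.4203491210938, -87.90431213378906), (185.3496551513672, 56.774654388427734), 69.41392517089844)
red -1 57 angle 71.37 offset -542.9 span 40.9
red 1 58 angle 70.62 offset -526.1 span 40.8
((503.0032043457031, -180.81373596191406), (45.61613082885742, 17.46851348876953), 70.91358947753906)
cam [ 0.50587949 -0.18149353  0.29806711]
ball 213.8084716796875 97.4133071899414 38.3848991394043 [ 489.69932481 -217.43058464  105.        ] n-offset -534.8941338193033
```

Keeper at 70.9° against the template's 69.5°, so about 1.5° is left. I take the ball again for a last 0.03 rad.

>>> play_rows(targets=[-4,-1.2,0,0,1,-9,-2.75,0,0,1,-9,-2.75,0,0,1,-9,-2.75,-4,0,1,-9,-2.75,-7,0,1])

```text
time: 17.42
tool_pos: [0.4913, -0.2172, 0.0923]
tool_rot: [0.001, 0.058, 0.998, 0.0]
contact_force: [-0.3, -0.2, 0.0]
finger_gap: 0.0852
finger_force: 0.0
```

>>> play_rows(targets=[0,0,0,0,1,0,0,0,0,-1,0,0,0,0,-1,0,0,0,0,-1,0,0,0,0,-1])

```text
time: 18.05
tool_pos: [0.4918, -0.2171, 0.0944]
tool_rot: [0.001, 0.058, 0.998, -0.0]
contact_force: [-2.1, 4.0, 6.2]
finger_gap: 0.0398
finger_force: 59.4
```

>>> play_rows(targets=[0,0,0,0,-1,0,0,0,-0.015,-1,0,0,0,-0.03,-1,0,0,0,-0.03,-1,0,0,0,-0.03,-1])

```text
time: 18.68
tool_pos: [0.4918, -0.2171, 0.0944]
tool_rot: [0.001, 0.073, 0.997, -0.0]
contact_force: [-1.3, 2.3, 5.9]
finger_gap: 0.0398
finger_force: 59.4
```

```bash
python3 kp.py k7; python3 ln.py pics/k7_wrist.png
```

```text
wrist area 1808.0 bearing rel 10.91311800576797 rect ((498.0876159667969, -193.7316131591797), (73.1410903930664, 18.574779510498047), 68.23745727539062) edge rel [-1.2, -91.2]
top none
scene area 53.0 bearing rel -1.961832237934317 rect ((504.0648193359375, -185.2987518310547), (55.70417022705078, 14.628783226013184), 68.74037170410156) edge rel [-0.7, -90.7]
18.775 [ 0.49182371 -0.21707862  0.09441836] 81.65201788595951 [-0.61408025  2.50852331  6.7081608 ] [0.95810237 0.50896072 0.00947693] 0.039179871076391946
blue -1 84 angle 69.51 offset -564.5 span 80.2
blue 1 145 angle 69.52 offset -506.6 span 90.9
((533.188720703125, -104.76681518554688), (155.5906524658203, 59.46446990966797), 69.49510955810547)
red -1 17 angle 62.34 offset -543.8 span 8.6
red 1 104 angle 69.72 offset -525.8 span 57.4
((498.098876953125, -193.68939208984375), (73.14077758789062, 18.574371337890625), 68.23655700683594)
```

The keeper's long edge now stands at 69.7° against the template's 69.5°. Release, back off and check.

>>> play_rows(targets=[0,0,0,0,1,0,0,0,0,1,0,0,0,0,1,0,0,4,0,1,0,0,9,0,1])

```text
time: 19.45
tool_pos: [0.49, -0.2172, 0.1828]
tool_rot: [-0.002, 0.073, 0.997, -0.0]
contact_force: [1.9, 0.6, 1.1]
finger_gap: 0.0854
finger_force: 0.0
```

>>> play_rows(targets=[4,1.2,0,0,1,9,2.7,-2,0,1,9,2.7,-2,0,1,9,2.7,-2,0,1,9,2.7,-2,0,1])

```text
time: 20.08
tool_pos: [0.5803, -0.1905, 0.1633]
tool_rot: [0.0, 0.073, 0.997, -0.0]
contact_force: [-0.0, -0.7, 0.3]
finger_gap: 0.0857
finger_force: 0.0
```

```bash
bash fin.sh k8
```

```text
wrist area 1547.5 bearing rel -0.018083825454709768 rect ((504.4241943359375, -181.4474334716797), (46.066261291503906, 17.515533447265625), 69.31549072265625) edge rel [-0.1, -90.1]
top none
scene area 64.5 bearing rel -2.9229419608038825 rect ((503.94696044921875, -185.88429260253906), (56.84149932861328, 16.577083587646484), 69.15607452392578) edge rel [-0.2, -90.2]
20.175 [ 0.58047305 -0.19053235  0.16355922] 81.59386601049196 [-0.86053292 -0.36112695 -0.7455849 ] [ 0.00156738  0.02289637 -0.00145823] 0.08547863518606354
blue -1 141 angle 69.44 offset -565.7 span 114.1
blue 1 150 angle 69.63 offset -509.9 span 113.7
((541.4249877929688, -87.66060638427734), (185.9976806640625, 57.3402214050293), 69.4307861328125)
red -1 58 angle 69.72 offset -544.7 span 41.9
red 1 59 angle 69.03 offset -528.0 span 41.6
((504.7405090332031, -181.413330078125), (46.11022186279297, 17.531702041625977), 69.31440734863281)
cam [ 0.5057867  -0.17991137  0.29804287]
ball 211.5 100.5 38.50334548950195 [ 489.96074866 -217.00735947  105.        ] n-offset -534.9898512824426
```

The keeper is at 69.4° and the template at 69.5°, so they are aligned, and the robot is clear of everything. I hand the job in.

```bash
python3 -c "
from rig import job; print(job.sign_off())"
```

```text
the job is handed in; nothing more can be done
None
```

The largest template hangs seated on both pins with its nose away from the knob, the keeper is turned clockwise to within about 0.2° of straight over its square end, and the job was handed in at about 20 s of the 61 s allowed.

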